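# Slide the slate board out over the stand's front edge

### The arm

A 6-joint arm with a two-finger parallel gripper is mounted at the origin on the work surface. World frame = base frame: x ahead of the robot, y to its left, z up, the work surface at z = 0. Lengths are in m, angles in rad, forces in N, time in s.
With the tool pointing down it reaches from about 0.3 to 0.95 m from the base axis. Payload 3.1 kg.
Tool frame: the origin (TCP) lies at the very end of the fingers, on their centre line; the grasp point (between the pads) lies 19 mm behind it; z points along the fingers, x is the direction in which the jaws open and shut, and the axes are right-handed (so a half turn about z gives the same grasp; the last joint's range is limited). The gripper opens to 85 mm and grips with 20 to 120 N. Pads are 22 mm wide; open, the fingers measure 114 mm over their backs; the gripper's body (76 mm by 85 mm) begins 54 mm behind the grasp point. The pads swing forward as they close: fully open they stand 13 mm farther back than shut.
Start: joints at [-1.401, 0.308, 1.634, -0, 1.2, -0.07], TCP at [0.148, -0.607, 0.197] pointing down, gripper open.
Joint ranges: [-3.06, 3.06], [-0.79, 1.96], [0.05, 2.63], [-1.19, 4.34], [0.05, 2.64], [-2.94, 2.94]. Speed limits (rad/s): [2.79, 2.79, 3.14, 3.14, 3.14, 3.14].

### API

Orientations are given as a unit quaternion [w, x, y, z].
In Python, from station import env, viewer, ticket gives the robot as it stands.
- The arm moves only by the shell command python3 -m creep 'ROWS' [FORCE]. ROWS is JSON, a list of rows, each a list of 5 numbers: the opening, from 0 (shut) to 1 (fully open), then the shift along the tool's x, y, z in cm, then the turn about the tool's z in rad. A call has 1 to 20 rows; each row is the pose to reach, as a shift and turn from the pose commanded when the call began, along the tool's axes at that moment; what a row does not reach only later rows make up. A row lasts 1/10 s, in which the tool goes at most 50 mm and 8.59 degrees, less where a joint would pass 70% of its speed; a pose out of reach is approached as far as the arm can. A call with a gripper value outside its range is refused whole. The fingers move at their own pace and stop on an object; FORCE is the grip in N (left out, the last holds). Time passes only in rows, so rows that repeat a pose let the fingers close. It gives the time, the measured TCP pose, the force and the opening at its end, in the units of the state.
- env.state(): the state, without advancing time (a new reading comes with each control period).
- viewer.read_camera(name): name is "scene" or "top" or "wrist"; returns a dict with "frame" (400x640x3 uint8, red, green, blue), "depth" (400x640 float32, m along the optical axis (not along the pixel's ray), 0 where there is no reading), "fx", "fy", "cx", "cy" (pixels), "extrinsics" (4x4, takes a point from camera to world coordinates). Camera axes: x right, y up, looking along -z (the intrinsics and any distortion apply to the point x, -y, -z); pixel columns grow to the right and rows downward; lengths in m; the calibration is good to about 2 mm. A picture is of the moment at which its call begins.
- ticket.hand_in(): hands the job in, once; it reports no verdict.
The state is a dict: "t": time; "joints": joint angles; "dq": joint speeds; "tau": joint torques, N m; "tool_pos": TCP position; "orientation": TCP orientation; "force": force on the tool from outside, world axes, zero at the start; "torque": the same for the moment, N m; "width": opening from 0.0 (shut) to 1.0 (fully open).
Only numpy, scipy, OpenCV 4.12 (cv2) and the standard library are available. Lean on these libraries where they do the work, as an engineer would, in place of code of your own. Each camera call takes 0.05 s, during which the arm holds its last target.

### The job

Push the slate serving board with the fingertips across the low display stand, out over the stand's front edge (the long edge with the yellow price rail, on the robot's right), until 50 mm of it sticks out, give or take 10 mm, with its long side square to the edge, so that the packer can get a hand under it. Keep the board flat on the deck the whole way, without gripping, lifting or tipping it, and leave the other goods where they stand. Finish with the hand clear.

Things in the scene. Friction and masses are not known exactly. Their poses are not given: they have to be found in the camera images.
- front_edge (a point): Middle of the top front edge of the fixed display stand (plank deck on steel beams, yellow price rail under this edge). x points level outward over the edge, y along it, z up. Deck flat, 320 mm deep (x -320 to 0 here), 500 mm wide (y -250 to 250), its top at this height, 90 mm above the bench. The edge faces the robot's right (world -y), turned up to 0.65 rad from that toward +x.
- slate_center (a point): Centre (half-way up) of the slate board: a loose dark grey flat slab, 140 mm deep (its x), 220 mm wide (its y), 8 mm thick, 0.5 to 0.8 kg, lying flat on the deck behind the front edge. Its x points toward that edge to within 0.25 rad; its long sides run along y. It slides with dry friction, needing a few newtons, and stops where it is left.
- slate_front (a point): Middle of the slate board's long front side (nearest the stand's front edge), half-way up its thickness; axes as at the board's centre, which lies 70 mm behind it. The overhang is how far this point lies beyond the front edge.
- mug: Blue ceramic mug, 68 mm across, 75 mm high, handle outward, standing on the deck beside the board at the end of the stand nearer the robot; origin at the centre of its underside. To be left alone.
- tumbler: Green glass tumbler, 64 mm across, 95 mm high, standing on the deck beside the board at the end farther from the robot, near the front; origin at the centre of its underside. To be left alone.
- canister: Steel canister with a wooden cap, 68 mm across, 110 mm high, standing on the deck at the end farther from the robot, near the back; origin at the centre of its underside. To be left alone.
- bowl: Cream bowl, 130 mm across, 55 mm high, standing on the bench in front of the stand; origin at the centre of its underside. To be left alone.

How it is judged:
By the outcome, as a careful person would: the job done as asked, in the order asked, and still so for the second after the job is handed in, with the robot touching nothing.
It also fails if it takes over 38 s, if anything falls off the work surface, if the arm or the gripper's body presses on something with over 40 N, if the wrist force passes 120 N, or if a joint passes its speed limit or range.

## Working session

There is one attempt and no reset: what is moved stays moved. The work goes in short steps, Python scripts to look and compute and a shell command to move; the robot and the scene stay as the last step left them, time stands still between calls to the robot, and variables do not carry over. Pictures are saved under pics/ and viewed, and the job is handed in when it is done.

```bash
ls; mkdir -p pics
python3 - <<'E'
from station import env, viewer
import cv2, numpy as np, pickle
print(env.state())
for n in ["scene","top","wrist"]:
    d=viewer.read_camera(n); cv2.imwrite(f"pics/{n}0.png",d["frame"][:,:,::-1]); pickle.dump(d,open(f"{n}0.pkl","wb"))
    print(n,d["fx"],d["fy"],d["cx"],d["cy"],{k:v for k,v in d.items() if k not in("frame","depth")})
E
```

```text
pics
{'t': 0.0, 'joints': array([-1.40072257e+00,  3.08980664e-01,  1.63517565e+00, -9.06053672e-06,
        1.19973734e+00, -6.96917007e-02]), 'dq': array([-0.00128888, -0.00069136, -0.00079894, -0.00090256,  0.00067715,
        0.00163636]), 'tau': array([-1.03150403e-04, -4.15253270e+01, -2.76663798e+01, -1.00981115e-04,
        1.00568056e-02, -1.95394549e-06]), 'tool_pos': array([ 0.148244  , -0.6062339 ,  0.19566754]), 'orientation': array([-7.68557911e-04,  7.86599124e-01, -6.17462950e-01, -8.56147697e-04]), 'force': array([0.00645528, 0.0712197 , 0.02163503]), 'torque': array([-0.0047615 ,  0.03090666,  0.02430913]), 'width': 1.000714539231078}
scene 396.599357490254 396.599357490254 322.63283799689924 201.12777133876568 {'fx': 396.599357490254, 'fy': 396.599357490254, 'cx': 322.63283799689924, 'cy': 201.12777133876568, 'extrinsics': array([[-0.32435355, -0.79954377,  0.50549435,  1.09440467],
       [ 0.94586834, -0.28052514,  0.16321375,  0.10269988],
       [ 0.01130734,  0.53107006,  0.84725246,  0.91481582],
       [ 0.        ,  0.        ,  0.        ,  1.        ]])}

[... 177 characters left out ...]
, 'extrinsics': array([[-0.01122102,  0.99045895, -0.13735047,  0.49828775],
       [-0.99992991, -0.0105958 ,  0.00528227, -0.02979122],
       [ 0.00377654,  0.13740012,  0.99050843,  0.8613247 ],
       [ 0.        ,  0.        ,  0.        ,  1.        ]])}
wrist 354.3931862421326 354.3931862421326 314.2816760011363 193.3714320570484 {'fx': 354.3931862421326, 'fy': 354.3931862421326, 'cx': 314.2816760011363, 'cy': 193.3714320570484, 'extrinsics': array([[ 0.23718593,  0.93398653,  0.26723022,  0.21537093],
       [-0.97146184,  0.22865017,  0.06309503, -0.58953753],
       [-0.00217232, -0.27456922,  0.96156488,  0.37255083],
       [ 0.        ,  0.        ,  0.        ,  1.        ]])}
```

View pics/top0.png

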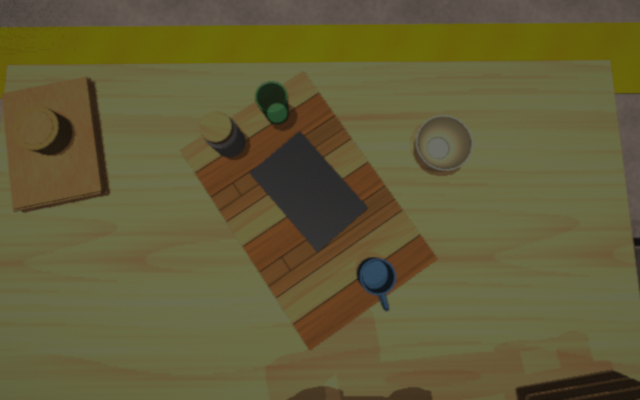

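View pics/scene0.png

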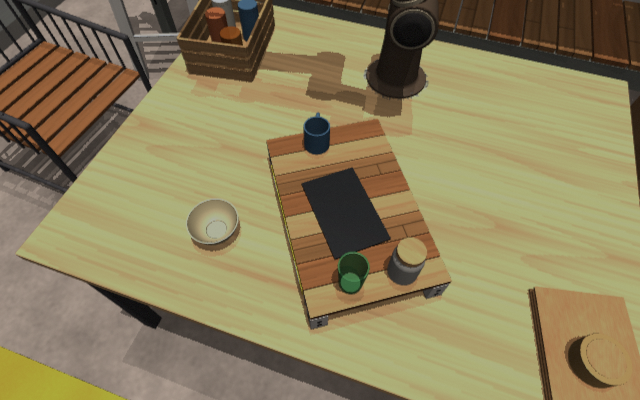

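The top view shows the deck with corners near (305,71), (437,258), (310,349) and (181,150). The front edge runs (305,71)-(437,258). The slate is dark, with corners near (301,133), (367,209), (320,251) and (251,175). The tumbler is at (272,100), the canister at (222,135), the mug at (375,275) and the bowl at (443,143). The scene view agrees.

```bash
cat > h.py <<'E'
import numpy as np, cv2
def rays(d,px):
    px=np.asarray(px,float).reshape(-1,2)
    c=np.c_[(px[:,0]-d["cx"])/d["fx"],-(px[:,1]-d["cy"])/d["fy"],-np.ones(len(px))]
    E=d["extrinsics"]; return E[:3,3],c@E[:3,:3].T
def plane(d,px,z):
    o,r=rays(d,px); return o+r*((z-o[2])/r[:,2])[:,None]
def cloud(d):
    v,u=np.mgrid[0:400,0:640]; o,r=rays(d,np.c_[u.ravel(),v.ravel()])
    D=d["depth"].ravel()[:,None]; P=o+r*D; P[D[:,0]==0]=np.nan
    return P.reshape(400,640,3)
def slate(d,z=0.098,x0=None):
    f=d["frame"].astype(int); P=cloud(d)
    m=((f.max(2)<75)&(f.max(2)-f.min(2)<18)&(abs(P[...,2]-z)<0.012)).astype(np.uint8)
    m=cv2.morphologyEx(m,cv2.MORPH_OPEN,np.ones((5,5)))
    cs=cv2.findContours(m,cv2.RETR_EXTERNAL,cv2.CHAIN_APPROX_NONE)[0]; c=max(cs,key=cv2.contourArea)
    W=plane(d,c.reshape(-1,2),z)[:,:2]
    return W,c,cv2.minAreaRect((W*1000).astype(np.float32))
def deck(d):
    P=cloud(d); m=(abs(P[...,2]-0.092)<0.015)&(P[...,0]>0.2)
    m=m.astype(np.uint8); m=cv2.morphologyEx(m,cv2.MORPH_OPEN,np.ones((5,5)))
    cs=cv2.findContours(m,cv2.RETR_EXTERNAL,cv2.CHAIN_APPROX_NONE)[0]; c=max(cs,key=cv2.contourArea)
    W=plane(d,c.reshape(-1,2),0.09)[:,:2]
    return W,c,cv2.minAreaRect((W*1000).astype(np.float32))
E
python3 - <<'E'
import pickle; from h import *
for n in("top","scene"):
    d=pickle.load(open(n+"0.pkl","rb")); P=cloud(d)
    for nm,f in(("deck",deck),("slate",slate)):
        W,c,r=f(d); print(n,nm,r); print(cv2.boxPoints(r).round(0).tolist())
        m=np.zeros((400,640),np.uint8); cv2.drawContours(m,[c],-1,1,-1); print("z med",np.nanmedian(P[...,2][m>0]))
    # objects above deck
    m=((P[...,2]>0.11)&(P[...,2]<0.23)&(P[...,0]>0.25)&(abs(P[...,1])<0.3)).astype(np.uint8)
    k,l,s,ce=cv2.connectedComponentsWithStats(m)
    for i in range(1,k):
        if s[i,4]>80:
            Q=P[l==i]; t=Q[Q[:,2]>np.percentile(Q[:,2],97)-0.012]; print("obj",ce[i].round(),Q[:,2].max().round(3),cv2.minEnclosingCircle((t[:,:2]*1000).astype(np.float32)))
E
```

```text
top deck ((585.9638061523438, 7.30145263671875), (497.5603332519531, 319.72344970703125), 33.71734619140625)
[[290.0, 2.0], [468.0, -264.0], [882.0, 12.0], [704.0, 278.0]]
z med 0.09069342896592836
top slate ((612.60791015625, 3.29461669921875), (219.11529541015625, 138.70008850097656), 40.317935943603516)
[[484.0, -15.0], [574.0, -120.0], [741.0, 21.0], [651.0, 127.0]]
z med 0.09829305437094193
obj [273. 100.] 0.188 ((782.59912109375, 69.2099609375), 32.09970474243164)
obj [222. 133.] 0.203 ((718.7487182617188, 170.11647033691406), 30.012819290161133)
obj [379. 281.] 0.168 ((429.6507263183594, -129.43482971191406), 44.009029388427734)
scene deck ((587.6318359375, 6.249755859375), (501.6329650878906, 320.4437561035156), 33.77037811279297)
[[290.0, 0.0], [468.0, -266.0], [885.0, 12.0], [707.0, 279.0]]
z med 0.09131172849033309
scene slate ((613.4773559570312, 1.6738128662109375), (220.04330444335938, 139.3212127685547), 40.52434158325195)
[[485.0, -17.0], [575.0, -123.0], [742.0, 20.0], [652.0, 126.0]]
z med 0.09844069989022242
obj [316. 133.] 0.169 ((430.1898498535156, -132.56434631347656), 44.99250793457031)
obj [407. 260.] 0.204 ((719.7033081054688, 168.60690307617188), 29.988386154174805)
obj [352. 271.] 0.188 ((782.2590942382812, 68.18147277832031), 32.19929122924805)
```

Run:
```python
import pickle; from h import *
for n in("scene","top"):
    d=pickle.load(open(n+"0.pkl","rb"));E=d["extrinsics"]
    for p in([0.148,-.607,.197],[0,0,.3],[.676,-.1265,.09],[.5485,.0987,.09]):
        c=E[:3,:3].T@(np.array(p)-E[:3,3]); print(n,p,d["cx"]+d["fx"]*c[0]/-c[2],d["cy"]-d["fy"]*c[1]/-c[2])
```

```text
scene [0.148, -0.607, 0.197] 199.79140076851567 11.612665771686977
scene [0, 0, 0.3] 413.84297260280846 -8.763331832503383
scene [0.676, -0.1265, 0.09] 284.7996735259249 217.53422314477996
scene [0.5485, 0.0987, 0.09] 389.2955798098352 201.3059578355477
top [0.148, -0.607, 0.197] 674.3053611078249 453.756146380746
top [0, 0, 0.3] 306.09058803611424 625.8903439063731
top [0.676, -0.1265, 0.09] 368.9463982002622 160.40672560129644
top [0.5485, 0.0987, 0.09] 262.79859701103544 221.23959394221163
```

View pics/wrist0.png

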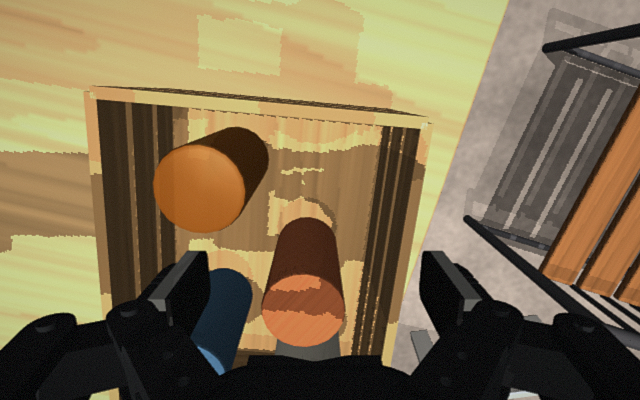

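The wrist view shows the open fingers, tips near (195,270) and (435,270), above a crate of goods. I'll lift straight up first, then travel high over the mug to a point behind the slate, turning as it goes.

```bash
python3 -m creep '[[1,0,0,-3,0],[1,0,0,-7,0],[1,-2,-2,-8,0],[1,-5,-4.7,-8,-0.05],[1,-8,-7.5,-8,-0.15],[1,-11,-10.4,-8,-0.25],[1,-14,-13.2,-8,-0.36],[1,-17,-16,-8,-0.48],[1,-20,-18.9,-8,-0.6],[1,-23,-21.7,-8,-0.72],[1,-26,-24.5,-8,-0.84],[1,-29,-27.4,-8,-0.96],[1,-32,-30.2,-8,-1.08],[1,-35,-33,-8,-1.2],[1,-38,-35.8,-8,-1.32],[1,-41,-38.7,-8,-1.44],[1,-44,-41.5,-8,-1.56],[1,-46.5,-43.9,-8,-1.68],[1,-48,-45.3,-8,-1.8],[1,-48,-45.3,-8,-1.92]]'
cat > st.py <<'E'
import numpy as np
from station import env
from scipy.spatial.transform import Rotation as R
s=env.state(); w,x,y,z=s["orientation"]; M=R.from_quat([x,y,z,w]).as_matrix()
th=np.deg2rad(33.74); n=np.array([np.sin(th),-np.cos(th)]); u=np.array([np.cos(th),np.sin(th)]); F=np.array([.676,-.1265])
p=s["tool_pos"]; q=p[:2]-F
print("t",s["t"],"p",p.round(4),"stand x,y mm",(1000*q@n).round(1),(1000*q@u).round(1),"z",p[2].round(4),"toolx deg",np.rad2deg(np.arctan2(M[1,0],M[0,0])).round(2),"f stand",(s["force"][:2]@n).round(2),(s["force"][:2]@u).round(2),s["force"][2].round(2),"w",s["width"],"j",s["joints"].round(2),"toolz",M[:,2].round(4))
E
python3 st.py
```

```text
t: 2.15
tool_pos: [0.4752, -0.0308, 0.2765]
orientation: [-0.001, 0.956, 0.294, 0.0]
force: [-1.0, 0.0, 0.8]
width: 1.005
t 2.15 p [ 0.4752 -0.0308  0.2765] stand x,y mm -191.1 -113.8 z 0.2765 toolx deg 34.24 f stand -0.58 -0.85 0.8 w 1.004628751931729 j [-0.16 -0.05  1.88  0.    1.32 -0.75] toolz [-2.0e-04  1.1e-03 -1.0e+00]
```

```bash
python3 -m creep '[[1,2,-1,0,0],[1,5,-2.5,0,0],[1,8,-4,0,0],[1,11,-5.6,0,0],[1,13,-6.6,0,0],[1,13.3,-6.7,2,0],[1,13.3,-6.7,6,0],[1,13.3,-6.7,10,0],[1,13.3,-6.7,13,0],[1,13.3,-6.7,15,0],[1,13.3,-6.7,15.5,0],[1,13.3,-6.7,15.5,0],[1,13.3,-6.7,15.5,0]]'
python3 st.py
python3 - <<'E'
from station import viewer
import cv2,pickle
for n in("wrist","scene"):
    d=viewer.read_camera(n); pickle.dump(d,open(n+"1.pkl","wb")); cv2.imwrite(f"pics/{n}1.png",d["frame"][:,:,::-1])
E
```

```text
t: 3.45
tool_pos: [0.549, 0.0964, 0.1232]
orientation: [0.0, 0.957, 0.29, 0.001]
force: [-0.3, 0.1, 0.7]
width: 1.0
t 3.45 p [0.549  0.0964 0.1232] stand x,y mm -255.9 18.2 z 0.1232 toolx deg 33.74 f stand -0.27 -0.2 0.69 w 0.9995781681379182 j [ 0.1   0.26  1.86  0.    1.02 -0.49] toolz [ 2.3e-03  3.0e-04 -1.0e+00]
```

View pics/wrist1.png

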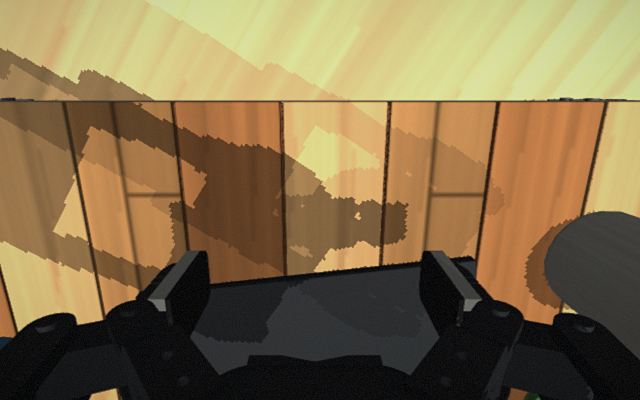

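View pics/scene1.png

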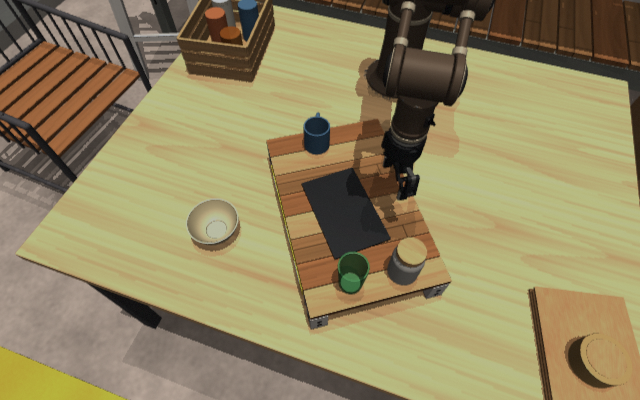

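The wrist view shows the slate's rear edge running from about (205,285) to (470,262). The finger ends are near (205,255)-(190,300) and (425,255)-(460,300). I'll get the fingertips' height from depth.

Run:
```python
import pickle; from h import *
th=np.deg2rad(33.74); n=np.array([np.sin(th),-np.cos(th)]); u=np.array([np.cos(th),np.sin(th)]); F=np.array([.676,-.1265])
d=pickle.load(open("wrist1.pkl","rb")); P=cloud(d); X=((P[...,:2]-F)@n)*1000; Y=((P[...,:2]-F)@u)*1000; Z=P[...,2]*1000
for a,b in((140,215),(415,490)):
    s=np.s_[245:320,a:b]; m=(Z[s]>105)&(Z[s]<170)
    z=Z[s][m]; print("n",m.sum(),"zmin",np.percentile(z,[0,1,5,20]).round(1))
    k=z<z.min()+8; print("X",X[s][m][k].min().round(1),X[s][m][k].max().round(1),"Y",Y[s][m][k].min().round(1),Y[s][m][k].max().round(1))
for uu,vv in((220,284),(300,278),(380,271),(205,260),(435,260),(200,290),(440,290)): print(uu,vv,X[vv,uu].round(1),Y[vv,uu].round(1),Z[vv,uu].round(1))
for uu in(220,300,400): 
    col=Z[:,uu]; print(uu,[(v,X[v,uu].round(1),col[v].round(1)) for v in range(255,292,4)])
```

```text
n 1 zmin [169.9 169.9 169.9 169.9]
X -247.7 -247.7 Y -25.2 -25.2
n 1 zmin [169.7 169.7 169.7 169.7]
X -255.3 -255.3 Y 61.1 61.1
220 284 -205.0 -44.0 92.0
300 278 -212.1 8.9 96.8
380 271 -217.3 59.7 97.4
205 260 -263.8 -24.4 174.9
435 260 -268.1 61.5 183.5
200 290 -255.0 -25.0 181.9
440 290 -261.1 61.1 192.1
220 [(255, np.float64(-225.5), np.float64(91.1)), (259, np.float64(-223.0), np.float64(91.8)), (263, np.float64(-219.2), np.float64(90.0)), (267, np.float64(-216.1), np.float64(89.6)), (271, np.float64(-213.1), np.float64(89.4)), (275, np.float64(-209.8), np.float64(88.8)), (279, np.float64(-207.2), np.float64(89.3)), (283, np.float64(-205.9), np.float64(92.2)), (287, np.float64(-205.1), np.float64(95.9)), (291, np.float64(-203.6), np.float64(98.2))]
300 [(255, np.float64(-225.1), np.float64(90.5)), (259, np.float64(-222.1), np.float64(90.0)), (263, np.float64(-219.3), np.float64(90.2)), (267, np.float64(-216.7), np.float64(90.8)), (271, np.float64(-213.2), np.float64(89.7)), (275, np.float64(-211.7), np.float64(92.3)), (279, np.float64(-211.7), np.float64(97.4)), (283, np.float64(-208.9), np.float64(97.5)), (287, np.float64(-205.7), np.float64(96.9)), (291, np.float64(-203.6), np.float64(98.3))]
400 [(255, np.float64(-225.2), np.float64(90.9)), (259, np.float64(-222.0), np.float64(90.0)), (263, np.float64(-219.1), np.float64(90.0)), (267, np.float64(-219.0), np.float64(95.3)), (271, np.float64(-218.3), np.float64(99.2)), (275, np.float64(-214.2), np.float64(96.9)), (279, np.float64(-211.6), np.float64(97.3)), (283, np.float64(-209.2), np.float64(98.1)), (287, np.float64(-205.6), np.float64(96.9)), (291, np.float64(-203.1), np.float64(97.5))]
```

Run:
```python
import pickle; from h import *
d=pickle.load(open("wrist1.pkl","rb")); P=cloud(d); Z=P[...,2]*1000
print("cam",d["extrinsics"][:3,3])
print(Z[244:330:6,130:222:7].round(0)); print(Z[244:330:6,415:500:7].round(0))
# project TCP and points above it
E=d["extrinsics"];from numpy import *
for dz in(0,.013,.03,.05):
  for o in(-.043,.0,.043):
    u_=array([cos(deg2rad(33.74)),sin(deg2rad(33.74)),0]); p=array([.549,.0964,.1232+dz])+u_*o
    c=E[:3,:3].T@(p-E[:3,3]); print(dz,o,d["cx"]+d["fx"]*c[0]/-c[2],d["cy"]-d["fy"]*c[1]/-c[2])
```

```text
cam [0.50953362 0.15479006 0.29988951]
[[ 90.  nan  90.  89.  90.  89.  90.  89.  89.  91.  91.  89.  90.  90.]
 [ 90.  90.  88.  90.  90.  89.  89.  90.  90.  90.  90.  90.  89.  89.]
 [ 90.  90.  89.  90.  90.  90.  90.  90. 180. 180. 178. 171.  90.  89.]
 [ 90.  91.  90.  90.  88.  90.  91. 184. 185. 184. 180. 173.  89.  91.]
 [ 90.  90.  91.  90.  90. 181. 181. 189. 189. 187. 180. 172.  90.  89.]
 [ 90.  89.  91.  90. 185. 186. 193. 193. 194. 188. 182. 173.  90.  90.]
 [ 90.  89.  89.  90. 190. 198. 197. 197. 195. 188. 181. 174.  90.  89.]
 [ 90.  90.  89. 193. 200. 201. 200. 200. 194. 189. 183. 174.  94.  96.]
 [ 90.  89. 198. 198. 204. 204. 205. 200. 196. 190. 182. 176.  98.  98.]
 [ 91. 201. 201. 207. 207. 209. 206. 201. 195. 190. 184. 175.  98.  98.]
 [215. 215. 212. 212. 208. 208. 206. 203. 197. 191. 185.  98.  98.  98.]
 [217. 216. 215. 214. 215. 208. 207. 202. 197. 191. 184.  98.  97.  97.]
 [217. 218. 218. 217. 218. 209. 208. 203. 197. 192. 186.  98.  97.  98.]
 [221. 220. 221. 220. 220. 221. 208. 204. 199. 192.  97.  98.  97.  98.]
 [222. 222. 223. 223. 223. 223. 229. 23
[... 918 characters left out ...]

 [ 97.  97.  99. 193. 199. 204. 208. 220. 220. 220. 219. 220. 220.]
 [ 97.  98.  97. 194. 199. 230. 230. 223. 221. 223. 222. 223. 223.]]
0 -0.043 234.06802850138197 229.44769453718004
0 0.0 314.6113711122093 229.39239037345044
0 0.043 395.1117002424459 229.33711574443464
0.013 -0.043 228.42715404589435 239.16095137510206
0.013 0.0 314.6682100242057 239.0989582422921
0.013 0.043 400.85995349413594 239.0370005570639
0.03 -0.043 219.7236619398232 254.14785719621173
0.03 0.0 314.755904451394 254.0748238830131
0.03 0.043 409.7282719347106 254.00183658442563
0.05 -0.043 206.9029304382086 276.22440914004596
0.05 0.0 314.885073943394 276.1335226976955
0.05 0.043 422.7899190377531 276.04270131589425
```

Run:
```python
import pickle; from h import *
th=np.deg2rad(33.74); n=np.array([np.sin(th),-np.cos(th)]); u=np.array([np.cos(th),np.sin(th)]); F=np.array([.676,-.1265])
d=pickle.load(open("scene1.pkl","rb")); P=cloud(d); X=((P[...,:2]-F)@n)*1000; Y=((P[...,:2]-F)@u)*1000; Z=P[...,2]*1000
m=(abs(X+256)<40)&(abs(Y-18)<75)&(Z>105)&(Z<300)
for a in range(105,260,8):
    k=m&(Z>=a)&(Z<a+8)
    if k.sum(): print(a,k.sum(),"X",X[k].min().round(),X[k].max().round(),"Y",Y[k].min().round(),Y[k].max().round())
f=d["frame"][:,:,::-1][100:260,330:490]; cv2.imwrite("pics/crop1.png",cv2.resize(f,None,fx=3.7,fy=3.7,interpolation=cv2.INTER_CUBIC))
```

```text
169 16 X -265.0 -245.0 Y -32.0 67.0
177 34 X -266.0 -244.0 Y -30.0 74.0
185 39 X -263.0 -244.0 Y -31.0 75.0
193 29 X -262.0 -244.0 Y -27.0 75.0
201 26 X -258.0 -244.0 Y -30.0 74.0
209 14 X -254.0 -242.0 Y -46.0 71.0
217 46 X -267.0 -242.0 Y -56.0 92.0
225 84 X -266.0 -242.0 Y -54.0 92.0
233 84 X -267.0 -237.0 Y -54.0 92.0
241 64 X -267.0 -238.0 Y -54.0 91.0
249 73 X -271.0 -235.0 Y -55.0 90.0
257 89 X -267.0 -235.0 Y -53.0 89.0
```

View pics/crop1.png

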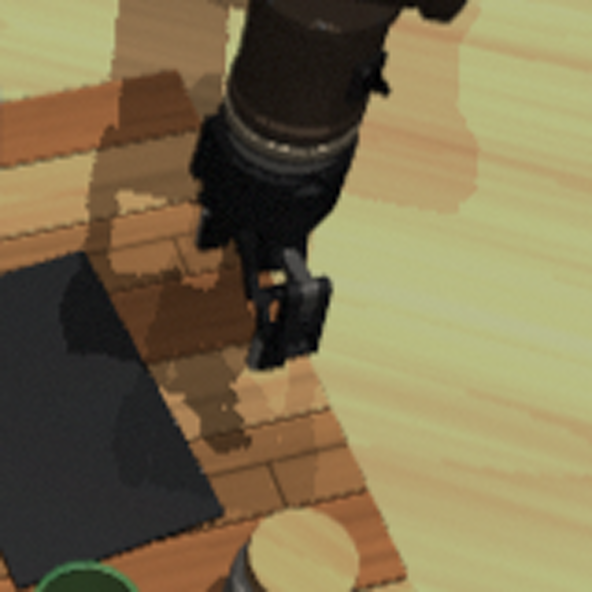

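Both cameras put the open finger ends at z≈0.170. Their plan position is right (x'≈-255, pads at y'=-25 and 61), but they sit 47 mm above the reported TCP instead of 13 mm. I'll go down in small steps, checking as I go.

```bash
python3 -m creep '[[1,0,0,1.5,0],[1,0,0,3,0],[1,0,0,4,0],[1,0,0,4.5,0],[1,0,0,4.5,0],[1,0,0,4.5,0]]'
python3 st.py
cat > tips.py <<'E'
import sys; from station import viewer; from h import *
th=np.deg2rad(33.74); n=np.array([np.sin(th),-np.cos(th)]); u=np.array([np.cos(th),np.sin(th)]); F=np.array([.676,-.1265])
for nm in("wrist","scene"):
    d=viewer.read_camera(nm); P=cloud(d); X=((P[...,:2]-F)@n)*1000; Y=((P[...,:2]-F)@u)*1000; Z=P[...,2]*1000
    cv2.imwrite(f"pics/{nm}_{sys.argv[1]}.png",d["frame"][:,:,::-1])
    if nm=="wrist":
        for a,b in((185,225),(405,450)): print("wrist",Z[247:310:5,a:b:4].round(0).tolist()[1::3])
    xc=float(sys.argv[2]); m=(abs(X-xc)<35)&(abs(Y-18)<75)&(Z>102)&(Z<200)&(cv2.erode((Z>100).astype(np.uint8),np.ones((2,2)))>0)
    print(nm,np.percentile(Z[m],[0,1,3]).round(1))
E
python3 tips.py a -256
```

```text
t: 4.15
tool_pos: [0.5479, 0.0963, 0.0767]
orientation: [-0.0, 0.957, 0.29, -0.0]
force: [-1.2, 0.3, 0.0]
width: 1.0
t 4.15 p [0.5479 0.0963 0.0767] stand x,y mm -256.5 17.2 z 0.0767 toolx deg 33.75 f stand -0.9 -0.81 0.01 w 0.9995725581939271 j [ 0.1   0.32  1.88  0.    0.93 -0.49] toolz [-3.e-04 -0.e+00 -1.e+00]
wrist [[89.0, 130.0, 130.0, 130.0, 130.0, 126.0, 89.0, 91.0, 90.0, 90.0], [142.0, 142.0, 140.0, 136.0, 133.0, 128.0, 90.0, 90.0, 89.0, 89.0], [150.0, 146.0, 142.0, 138.0, 134.0, 131.0, 126.0, 90.0, 89.0, 89.0], [150.0, 147.0, 144.0, 138.0, 136.0, 132.0, 127.0, 89.0, 90.0, 90.0]]
wrist [[91.0, 89.0, 91.0, 90.0, 91.0, 128.0, 129.0, 130.0, 128.0, 131.0, 89.0, 90.0], [89.0, 90.0, 91.0, 90.0, 125.0, 131.0, 132.0, 138.0, 141.0, 141.0, 142.0, 142.0], [89.0, 90.0, 89.0, 89.0, 126.0, 131.0, 135.0, 140.0, 142.0, 147.0, 149.0, 152.0], [90.0, 91.0, 90.0, 89.0, 128.0, 132.0, 137.0, 141.0, 146.0, 148.0, 152.0, 154.0]]
wrist [122.8 130.1 136.2]
scene [124.3 127.8 130.5]
```

The TCP reading is already below the deck with zero contact force, so the finger ends really are at z≈0.124. I'll lower to near the deck and feel for it.

```bash
python3 -m creep '[[1,0,0,1,0],[1,0,0,2,0],[1,0,0,2.5,0],[1,0,0,2.8,0],[1,0,0,2.8,0],[1,0,0,2.8,0]]'
python3 -m creep '[[1,0,0,0.1,0],[1,0,0,0.2,0],[1,0,0,0.2,0],[1,0,0,0.2,0]]'
python3 -m creep '[[1,0,0,0.1,0],[1,0,0,0.1,0],[1,0,0,0.1,0]]'
python3 st.py; python3 tips.py b -256
```

```text
t: 4.85
tool_pos: [0.5479, 0.0963, 0.0488]
orientation: [0.0, 0.957, 0.29, -0.0]
force: [-0.5, 0.0, -0.5]
width: 1.005
t: 5.25
tool_pos: [0.5479, 0.0963, 0.047]
orientation: [0.0, 0.957, 0.29, 0.0]
force: [0.8, 0.2, -0.1]
width: 0.999
t: 5.55
tool_pos: [0.5478, 0.0963, 0.0458]
orientation: [-0.0, 0.957, 0.29, -0.0]
force: [-0.7, 0.6, -1.0]
width: 1.001
t 5.55 p [0.5478 0.0963 0.0458] stand x,y mm -256.5 17.1 z 0.0458 toolx deg 33.75 f stand -0.92 -0.21 -0.99 w 1.0010751535857578 j [ 0.1   0.37  1.9   0.    0.87 -0.49] toolz [-1.e-04  0.e+00 -1.e+00]
wrist [[90.0, 98.0, 98.0, 99.0, 99.0, 95.0, 90.0, 91.0, 90.0, 90.0], [111.0, 111.0, 110.0, 106.0, 101.0, 97.0, 89.0, 89.0, 89.0, 89.0], [119.0, 115.0, 112.0, 107.0, 103.0, 99.0, 94.0, 89.0, 91.0, 92.0], [119.0, 116.0, 112.0, 109.0, 105.0, 101.0, 96.0, 90.0, 89.0, 90.0]]
wrist [[90.0, 89.0, 90.0, 90.0, 86.0, 97.0, 98.0, 99.0, 99.0, 99.0, 90.0, 89.0], [90.0, 90.0, 90.0, 90.0, 93.0, 99.0, 103.0, 106.0, 112.0, 111.0, 111.0, 111.0], [90.0, 89.0, 90.0, 86.0, 97.0, 99.0, 104.0, 110.0, 113.0, 116.0, 119.0, 122.0], [90.0, 89.0, 90.0, 86.0, 97.0, 102.0, 106.0, 111.0, 113.0, 117.0, 122.0, 124.0]]
wrist [102.  105.1 110.3]
scene [102.1 105.1 108.4]
```

View pics/wrist_b.png

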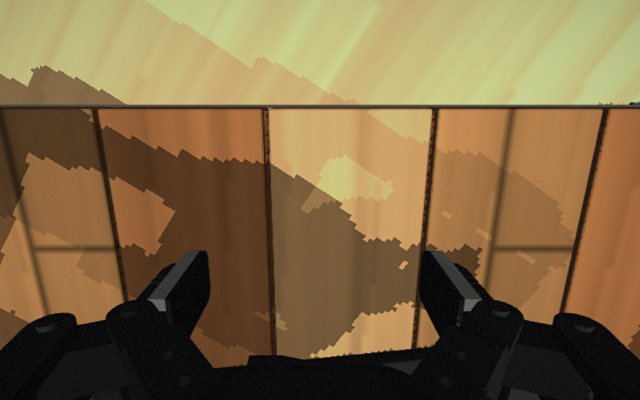

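The wrist view shows both finger ends, near (208,255) and (422,255), just above the planks. The slate's rear edge is just below, near (330,352). Feeling for the deck.

```bash
python3 -m creep '[[1,0,0,0.1,0],[1,0,0,0.1,0],[1,0,0,0.1,0]]' | egrep "tool_pos|force"
python3 -m creep '[[1,0,0,0.1,0],[1,0,0,0.1,0],[1,0,0,0.1,0]]'| egrep "tool_pos|force"
```

```text
tool_pos: [0.5477, 0.0963, 0.0448]
force: [0.1, -0.5, -1.1]
tool_pos: [0.5478, 0.0963, 0.0438]
force: [-0.3, -0.1, -0.8]
```

```bash
python3 -m creep '[[1,0,0,0.1,0],[1,0,0,0.1,0],[1,0,0,0.1,0]]' | egrep "tool_pos|force"
python3 -m creep '[[1,0,0,0.1,0],[1,0,0,0.1,0],[1,0,0,0.1,0]]'| egrep "tool_pos|force"
```

```text
tool_pos: [0.5478, 0.0963, 0.0428]
force: [0.4, -0.2, -0.2]
tool_pos: [0.548, 0.0963, 0.0425]
force: [-3.3, -0.0, 5.6]
```

Contact is at TCP z≈0.0427 (+5.6 N). I'll rise 3 mm so the ends meet the board's edge, then push most of the way.

```bash
python3 -m creep '[[1,0,0,-0.2,0],[1,0,0,-0.3,0],[1,0,0.8,-0.3,0],[1,0,1.6,-0.3,0],[1,0,2.2,-0.3,0],[1,0,2.8,-0.3,0],[1,0,3.4,-0.3,0],[1,0,4,-0.3,0],[1,0,4.6,-0.3,0],[1,0,5.2,-0.3,0],[1,0,5.8,-0.3,0],[1,0,6.4,-0.3,0],[1,0,7,-0.3,0],[1,0,7.6,-0.3,0],[1,0,8.2,-0.3,0],[1,0,8.8,-0.3,0],[1,0,9.3,-0.3,0],[1,0,9.7,-0.3,0],[1,0,10,-0.3,0],[1,0,10,-0.3,0]]'
python3 st.py
cat > look.py <<'E'
import sys; from station import viewer; from h import *
th=np.deg2rad(33.74); n=np.array([np.sin(th),-np.cos(th)]); u=np.array([np.cos(th),np.sin(th)]); F=np.array([.676,-.1265])
for nm in("top","scene"):
    d=viewer.read_camera(nm); cv2.imwrite(f"pics/{nm}_{sys.argv[1]}.png",d["frame"][:,:,::-1]); P=cloud(d)
    W,c,r=slate(d); X=(W-F)@n*1000; Y=(W-F)@u*1000
    print(nm,"rect",r,"X",np.percentile(X,[1,99]).round(1),"Y",np.percentile(Y,[1,99]).round(1))
    b=np.arange(-70,110,20); pts=np.array([[y+10,X[(Y>=y)&(Y<y+20)].max()] for y in b if ((Y>=y)&(Y<y+20)).any()])
    k=np.polyfit(pts[:,0],pts[:,1],1); print("  front slope deg",np.rad2deg(k[0]).round(2),"front at mid",pts[:,1].round(1))
    m=((P[...,2]>0.11)&(P[...,2]<0.215)&(P[...,0]>0.25)&(abs(P[...,1])<0.3)).astype(np.uint8)
    k,l,s,ce=cv2.connectedComponentsWithStats(m)
    for i in range(1,k):
        if s[i,4]>80:
            Q=P[l==i]; t=Q[Q[:,2]>np.percentile(Q[:,2],97)-0.012]; print("  obj",ce[i].round(),Q[:,2].max().round(3),cv2.minEnclosingCircle((t[:,:2]*1000).astype(np.float32)))
E
python3 look.py c
```

```text
t: 8.85
tool_pos: [0.6038, 0.0124, 0.0448]
orientation: [0.0, 0.957, 0.29, 0.0]
force: [-0.3, 0.2, 0.1]
width: 1.0
t 8.85 p [0.6038 0.0124 0.0448] stand x,y mm -155.6 17.1 z 0.0448 toolx deg 33.74 f stand -0.31 -0.15 0.06 w 1.0001635738528127 j [-0.05  0.45  1.78 -0.    0.91 -0.64] toolz [ 6.e-04 -8.e-04 -1.e+00]
top rect ((642.8936767578125, -56.54975128173828), (218.48313903808594, 136.8685760498047), 33.682289123535156) X [-144.    -8.2] Y [-97.6 120.4]
  front slope deg 0.08 front at mid [-8.2 -8.2 -8.7 -8.2 -8.3 -8.3 -8.3 -8.3 -8. ]
  obj [273. 100.] 0.189 ((782.5236206054688, 69.47637176513672), 31.98484230041504)
  obj [221. 133.] 0.204 ((719.2420043945312, 169.67889404296875), 30.260971069335938)
  obj [312. 209.] 0.215 ((574.334228515625, -3.97623348236084), 15.433239936828613)
  obj [379. 281.] 0.168 ((428.84954833984375, -130.04701232910156), 44.76076126098633)
scene rect ((642.6199951171875, -57.80292510986328), (219.70492553710938, 141.36485290527344), 33.742950439453125) X [-145.5   -5.5] Y [-99.2 119.9]
  front slope deg 0.09 front at mid [-5.5 -5.5 -5.5 -5.5 -5.5 -5.5 -5.5 -5.5 -5. ]
  obj [315. 133.] 0.17 ((430.1661682128906, -134.53561401367188), 45.55086135864258)
  obj [356. 208.] 0.215 ((619.7197875976562, 15.826643943786621), 33.256622314453125)
  obj [407. 260.] 0.204 ((719.5812377929688, 168.66050720214844), 29.82497787475586)
  obj [352. 271.] 0.189 ((782.6474609375, 67.48406982421875), 32.157073974609375)
```

View pics/top_c.png

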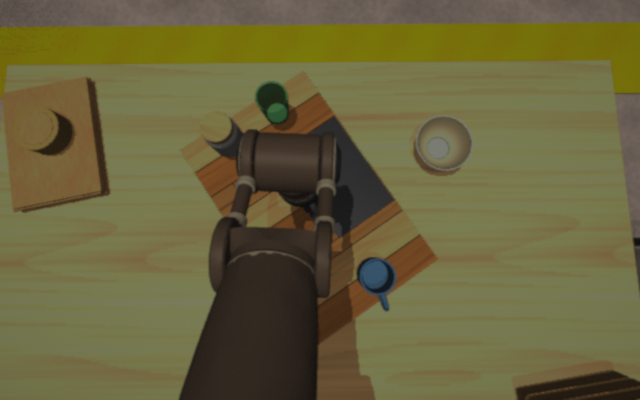

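The top view shows the slate squared to the edge, with its front side along roughly (340,117)-(397,208), 0.1° off. The front is now 5–6 mm behind the edge, and the goods haven't moved. Pushing the remaining 55.5 mm.

```bash
python3 -m creep '[[1,0,0.4,0,0],[1,0,0.9,0,0],[1,0,1.4,0,0],[1,0,1.9,0,0],[1,0,2.4,0,0],[1,0,2.9,0,0],[1,0,3.4,0,0],[1,0,3.9,0,0],[1,0,4.4,0,0],[1,0,4.8,0,0],[1,0,5.1,0,0],[1,0,5.35,0,0],[1,0,5.55,0,0],[1,0,5.55,0,0],[1,0,5.55,0,0]]'
python3 st.py; python3 look.py d
```

```text
t: 10.45
tool_pos: [0.6345, -0.0334, 0.0449]
orientation: [0.0, 0.957, 0.29, 0.0]
force: [-1.5, 1.9, 1.3]
width: 0.997
t 10.45 p [ 0.6345 -0.0334  0.0449] stand x,y mm -100.5 17.2 z 0.0449 toolx deg 33.76 f stand -2.37 -0.18 1.27 w 0.9967994379959106 j [-0.12  0.5   1.7  -0.    0.94 -0.71] toolz [ 7.e-04 -7.e-04 -1.e+00]
top rect ((642.9666137695312, -143.2144775390625), (122.30409240722656, 102.74111938476562), 33.80420684814453) X [-54.7  46.9] Y [-97.6  23.5]
  front slope deg -0.07 front at mid [47.  46.9 46.8 46.9 46.9]
  obj [271.  98.] 0.188 ((782.4658203125, 69.5746078491211), 31.812061309814453)
  obj [222. 133.] 0.204 ((718.175537109375, 170.2711181640625), 30.563154220581055)
  obj [339. 193.] 0.212 ((591.6307983398438, -59.74817657470703), 18.805139541625977)
  obj [381. 282.] 0.168 ((429.7754211425781, -129.06781005859375), 43.667240142822266)
scene rect ((673.4287719726562, -103.84136962890625), (219.98963928222656, 140.55584716796875), 33.74900436401367) X [-89.4  49.9] Y [-99.4 120.2]
  front slope deg 0.19 front at mid [49.1 49.2 49.9 50.  49.8 49.6 49.9 49.6 49.9]
  obj [333. 214.] 0.215 ((667.652587890625, -12.924379348754883), 24.838973999023438)
  obj [407. 260.] 0.204 ((719.8224487304688, 168.404296875), 30.0527286529541)
  obj [352. 271.] 0.189 ((782.9287719726562, 67.79708099365234), 31.79651641845703)
```

View pics/scene_d.png

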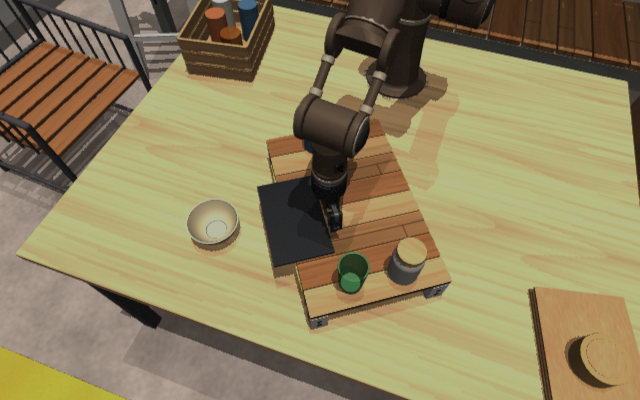

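The scene view shows the slate overhanging the rail side, front side from (258,185) to (274,265), square to the edge. The estimates of overhang are 47–50 mm. Now I'll back off, then lift clear.

```bash
python3 -m creep '[[1,0,-0.3,0,0],[1,0,-1,0,0],[1,0,-2,0,0],[1,0,-3.5,0,0],[1,0,-5,0,0],[1,0,-5,-1,0],[1,0,-5,-4,0],[1,0,-5,-8,0],[1,0,-5,-12,0],[1,0,-5,-16,0],[1,0,-7,-20,0],[1,0,-10,-23,0],[1,0,-14,-24,0],[1,0,-18,-24,0],[1,0,-21,-24,0],[1,0,-22,-24,0],[1,0,-22,-24,0],[1,0,-22,-24,0]]'
python3 st.py; python3 look.py e
```

```text
t: 12.35
tool_pos: [0.5126, 0.1493, 0.2853]
orientation: [0.001, 0.957, 0.29, 0.001]
force: [0.4, 0.7, -0.8]
width: 1.0
t 12.35 p [0.5126 0.1493 0.2853] stand x,y mm -320.1 17.4 z 0.2853 toolx deg 33.76 f stand -0.37 0.74 -0.77 w 0.9995519223763668 j [ 0.2   0.06  1.75 -0.    1.33 -0.39] toolz [ 1.4e-03 -8.0e-04 -1.0e+00]
top rect ((673.5645141601562, -101.72067260742188), (218.5286865234375, 137.94345092773438), 33.771873474121094) X [-90.6  46.9] Y [-97.4 120.4]
  front slope deg -0.01 front at mid [47.  46.6 46.8 46.9 46.9 47.  46.7 46.6 46.9]
  obj [273. 100.] 0.189 ((782.1287841796875, 69.63652801513672), 31.96587371826172)
  obj [222. 133.] 0.204 ((718.5338134765625, 169.87738037109375), 30.179845809936523)
  obj [379. 281.] 0.168 ((429.58294677734375, -129.6472625732422), 44.05223846435547)
scene rect ((673.8238525390625, -104.78839874267578), (220.38485717773438, 138.54200744628906), 33.74900436401367) X [-88.4  49.9] Y [-99.1 120. ]
  front slope deg 0.17 front at mid [49.1 49.2 49.9 50.  49.8 49.1 49.8 49.7 49.9]
  obj [316. 133.] 0.168 ((430.9314270019531, -131.00527954101562), 44.873741149902344)
  obj [407. 260.] 0.206 ((719.1925048828125, 168.10888671875), 29.97463607788086)
  obj [352. 271.] 0.189 ((782.628662109375, 67.70780181884766), 31.94828987121582)
```

View pics/top_e.png

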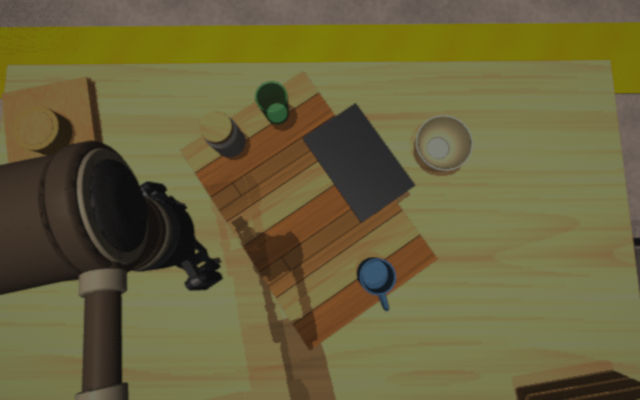

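View pics/scene_e.png

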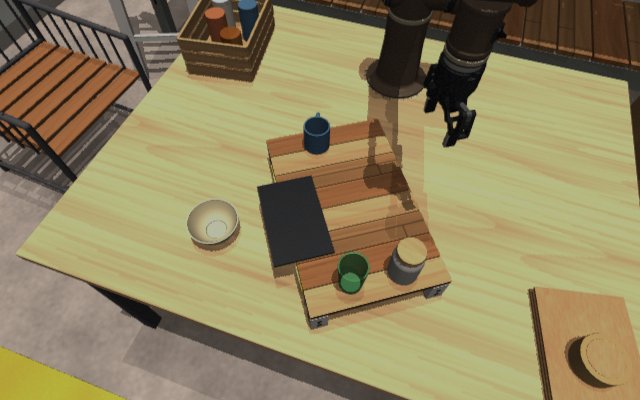

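The top view shows the slate at (304,138), (355,104), (414,186) and (362,222), clear of the bowl, with the hand well away. The scene view agrees, and the other goods are where they were. Measured against each camera's own edge fit, the overhang is about 49 mm.

```bash
python3 -c "
from station import ticket; print(ticket.hand_in())"
```

```text
the job is handed in; nothing more can be done
None
```

The slate board now sticks out about 49 mm over the front edge, square to it, and the job is handed in. I pushed it from behind with both open fingertips held along the stand's edge. The board turned square against them, then slid about 120 mm outward. I then backed the hand off and lifted it clear, finishing at about 12.4 s of the 38 s allowed.

**Last checks:**
- **Overhang:** the top camera gave 47 mm and the scene camera 50 mm. Measured against each camera's own fit of the edge, both give about 49 mm.
- **Squareness:** within 0.2° in both views.
- **Other goods:** mug, tumbler and canister are within measurement noise of where they started. I judged the bowl by eye only, and it looks unmoved.
- **Forces:** the highest reading at the end of any move was about 6 N, when I touched the deck to find its height. Force was not read during moves.
- **Board flat:** I did not re-measure the board's height at the end. It fits the 98 mm top-surface plane at the right size in both views, so it looks flat.

**One disagreement:** with the gripper open, the finger ends stood about 47 mm above the reported TCP height, not the 13 mm I expected from the description. Both cameras showed this and touching the deck confirmed it, so I set the pushing height from that contact.

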